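# Set the test kit into its matching bench holders

### The arm

A 6-joint arm with a two-finger parallel gripper is mounted at the origin on a cart in front of the work surface, level with it; the furniture and walls round the work are solid. World frame = base frame: x ahead of the robot, y to its left, z up, the work surface at z = 0. Lengths are in m, angles in rad, forces in N, time in s.
With the tool pointing down it reaches from about 0.3 to 0.85 m from the base axis. Payload 5.4 kg.
Tool frame: the origin (TCP) lies on the centre line of the jaws, within the pads' length; the fingertips stand 17 mm ahead of it and the grasp point (between the pads) lies 2 mm behind it; z points along the fingers, y is the line along which they close (so a half turn about z gives the same grasp; the last joint's range is limited). The gripper opens to 85 mm and grips with 20 to 120 N. Pads are 22 mm wide; open, the fingers measure 114 mm over their backs; the gripper's body (76 mm by 85 mm) begins 54 mm behind the grasp point. The pads swing forward as they close: fully open they stand 13 mm farther back than shut.
Start: joints at [1.041, 0.158, 1.597, -0, 1.386, -0.21], TCP at [0.181, 0.546, 0.248] pointing down, gripper open.
Joint ranges: [-2.91, 2.91], [-0.94, 2.29], [0.18, 2.7], [-1.29, 4.43], [0.17, 2.64], [-3, 3]. Speed limits (rad/s): [2.57, 2.57, 3.14, 3.14, 3.14, 3.14].

### API

Orientations are given as [roll, pitch, yaw] about the fixed x, y, z axes, in that order (R = Rz(yaw) Ry(pitch) Rx(roll)).
In Python, from workcell import manip gives the robot as it stands.
- The arm moves only by the tool arm_command, never from a script. Its argument "targets" is a list of rows, each a list of 3 entries, a list of its own where there are three numbers: the shift along the world's x, y, z in mm, then the turn, a rotation vector about the world's x, y, z in degrees, then the finger opening in mm, from 0 to 85.4. A call has 1 to 20 rows; each row is the pose to reach, as a shift and turn from the pose commanded when the call began; what a row does not reach only later rows make up. A row lasts 1/8 s, in which the tool goes at most 62.5 mm and 10.7 degrees, less where a joint would pass 70% of its speed; a pose out of reach is approached as far as the arm can. A call with a gripper value outside its range is refused whole. The fingers move at their own pace and stop on an object; "newtons" is the grip in N (left out, the last holds). Time passes only in rows, so rows that repeat a pose let the fingers close. It gives the time, the measured TCP pose, the force, the opening and the grip force at its end, in the units of the state.
- manip.read_state(): the state, without advancing time (a new reading comes with each control period).
- manip.get_image(name): name is "side" or "top"; returns (picture, depth): 480x640x3 uint8, blue, green, red; 480x640 float32, m along the optical axis (not along the pixel's ray), 0 where there is no reading.
- manip.get_calibration(name): a dict with "intrinsics" (3x3 intrinsics, pixels), "R" (3x3) and "t" (3): a world point X has camera coordinates R X + t. Camera axes: x right, y down, z forward; pixel columns grow to the right and rows downward; lengths in m; the calibration is good to about 2 mm. A picture is of the moment at which its call begins. get_calibration takes no time and is no camera call.
- manip.close_job(): hands the job in; it is judged then, once.
The state is a dict: "t": time; "qpos": joint angles; "qd": joint speeds; "joint_efforts": joint torques, N m; "eef_pos": TCP position; "orientation": TCP orientation; "force": force on the tool from outside, world axes, zero at the start; "torque": the same for the moment, N m; "width": opening from 0.0 (shut) to 1.0 (fully open); "grip_force": force on a finger pad.
Only numpy, scipy, OpenCV 4.12 (cv2) and the standard library are available. Lean on these libraries where they do the work, as an engineer would, in place of code of your own. Each camera call takes 0.05 s, during which the arm holds its last target. There are 200 camera calls.

### The job

Put the test kit that stands along the front of the desk into its bench holders: the brown bottle, the small vial, the meter and the bundle of pouches each go into the grey block whose recess matches their own outline and size, standing upright on the floor of the recess, the two oblong ones turned in line with theirs. Set each one down rather than dropping it, let go of it, and leave the spray bottle and the pen where they are.

Things in the scene. Friction and masses are not known exactly. Their poses are not given: they have to be found in the camera images.
- bottle: Brown reagent bottle with a screw cap, standing: round body 49 mm across up to about 85 mm height, cap 28 mm across, 116 mm high in all, 0.13 kg. Origin: centre of the underside; z up. A similar bottle, vial and meter stored in and beside the white foam box at the far right of the desk are not part of the job. The body can be gripped across 49 mm about 65 mm above the underside.
- vial: Small dark vial with a cap, standing: round, 21 mm across, 45 mm high, 0.02 kg. Origin: centre of the underside; z up. It can be gripped about 34 mm above the underside.
- meter: Hand-held meter with a display, standing on its long edge: 28 mm thick (x), 88 mm long (y), 54 mm high (z), 0.05 kg. Origin: centre of the underside. It can be gripped across its thickness (x) about 36 mm above the underside.
- pouches: Stiff bundle of white foil pouches standing upright, handled as one block: 75 mm in x, 57 mm in y, 68 mm high (its solid part 63 mm), 0.04 kg. Origin: centre, 1 mm below the underside. It can be gripped across its 57 mm (y) about 43 mm above the underside.
- holder_bottle: Fixed flat grey plastic block 89 x 89 mm and 15 mm high, screwed to the desk at a random spot and yaw, with one recess in the middle of its top: a round recess 65 mm across, for the bottle, 10 mm deep (its floor is 5 mm above the desk). Origin: centre of the underside. z up.
- holder_vial: Fixed flat grey plastic block 61 x 61 mm and 15 mm high, screwed to the desk at a random spot and yaw, with one recess in the middle of its top: a round recess 37 mm across, for the vial, 10 mm deep (its floor is 5 mm above the desk). Origin: centre of the underside. z up.
- holder_meter: Fixed flat grey plastic block 66 (x) x 128 (y) mm and 15 mm high, screwed to the desk at a random spot and yaw, with one recess in the middle of its top: a long narrow recess 44 mm (x) by 106 mm (y), for the meter, 10 mm deep (its floor is 5 mm above the desk). Origin: centre of the underside. z up, y along the recess; either way round will do.
- holder_pouches: Fixed flat grey plastic block 115 (x) x 97 (y) mm and 15 mm high, screwed to the desk at a random spot and yaw, with one recess in the middle of its top: a broad rectangular recess 93 mm (x) by 75 mm (y), for the pouch bundle, 10 mm deep (its floor is 5 mm above the desk). Origin: centre of the underside. z up, x along the longer side; either way round will do.
- spray: Bystander: white spray bottle with a yellow head, 46 x 59 x 242 mm, standing loose on the desk at the right. Origin: centre of the underside.
- pen: Bystander: blue pen, 145 x 8 x 9 mm, lying loose on the desk behind the work, roughly crosswise. Origin: middle of the pen, on its underside; x along it.
Mind the look-alikes: they are no part of the job. Several things look just like the meter: the one meant starts nearest to the robot's base.

How it is judged:
At the end, for the whole second after the job is handed in: Each thing stands on the recess floor of its own holder: within 14 mm of its centre, origin under 9 mm above the holder's underside, upright within 0.12 rad, meter and bundle in line within 0.3 rad; all at rest and released; spray bottle standing (horizontal distance between bottle and holder_bottle below 0.014 m and z of bottle in the frame of holder_bottle below 0.009 m and angle between each of bottle, vial, meter, pouches's own z axis and vertical below 0.12 rad and linear speed of each of bottle, vial, meter, pouches below 0.02 m/s and contact force between the fingers and bottle below 0.1 N and horizontal distance between vial and holder_vial below 0.014 m and z of vial in the frame of holder_vial below 0.009 m and contact force between the fingers and vial below 0.1 N and horizontal distance between meter and holder_meter below 0.014 m and z of meter in the frame of holder_meter below 0.009 m and contact force between the fingers and meter below 0.1 N and angle between the y axis of meter and the y axis of holder_meter, either way round below 0.3 rad and horizontal distance between pouches and holder_pouches below 0.014 m and z of pouches in the frame of holder_pouches below 0.009 m and contact force between the fingers and pouches below 0.1 N and angle between the y axis of pouches and the y axis of holder_pouches, either way round below 0.3 rad and angle between spray's own z axis and vertical below 0.15 rad); the robot touches nothing.
It fails at once if a kit item is dropped or flung (faster than 0.8 m/s with no finger on it) ((linear speed of bottle above 0.8 m/s and contact force between the fingers and bottle below 0.05 N) or (linear speed of vial above 0.8 m/s and contact force between the fingers and vial below 0.05 N) or (linear speed of meter above 0.8 m/s and contact force between the fingers and meter below 0.05 N) or (linear speed of pouches above 0.8 m/s and contact force between the fingers and pouches below 0.05 N)).
It fails at once if the spray bottle is moved by more than 30 mm (distance of spray from where it was at the start of the episode above 0.03 m).
It fails at once if the pen is moved by more than 30 mm (distance of pen from where it was at the start of the episode above 0.03 m).
It also fails if it takes over 93 s, if anything falls off the work surface, if the arm or the gripper's body presses on something with over 40 N, if the wrist force passes 120 N, or if a joint passes its speed limit or range.

## Working session

There is one attempt and no reset: what is moved stays moved. The work goes in short steps, Python scripts to look and compute and a tool call to move; the robot and the scene stay as the last step left them, time stands still between calls to the robot, and variables do not carry over. Pictures are saved under pics/ and viewed, at most 14 in all, crops included, and the job is handed in when it is done.

Besides the shell and the picture viewer there is one more tool, called after "Emit:" by a JSON object that holds its "op" and its "data", one argument or row to a line. arm_command: Moves the arm, as the interface text tells. Its arguments: {"type":"object","properties":{"targets":{"type":"array"},"newtons":{"type":"number"}},"required":["targets"]}

```bash
mkdir -p pics
python3 - <<'E'
from workcell import manip
import cv2,numpy as np
print(manip.read_state())
for n in("side","top"):
    im,d=manip.get_image(n); cv2.imwrite(f"pics/{n}0.png",im); np.save(f"pics/{n}0.npy",d)
    c=manip.get_calibration(n); print(n,c, -np.array(c["R"]).T@np.array(c["t"]))
E
```

```text
{'t': 0.0, 'qpos': array([ 1.04092138e+00,  1.59032335e-01,  1.59826460e+00,  7.60495849e-07,
        1.38617691e+00, -2.10097936e-01]), 'qd': array([ 9.06363483e-04, -2.97211693e-04, -8.74062697e-04, -1.03558798e-04,
       -9.24236434e-05, -7.19238121e-04]), 'joint_efforts': array([-5.83140027e-04, -3.96018720e+01, -3.31423402e+01, -4.34980748e-04,
        8.64674686e-03, -3.39024416e-05]), 'eef_pos': array([0.18047614, 0.54533803, 0.24731004]), 'orientation': array([-3.13975298e+00, -3.93065320e-04,  2.82181514e+00]), 'force': array([0.71943272, 0.64347241, 0.46383447]), 'torque': array([ 0.00906431, -0.02299796, -0.04469868]), 'grip_force': 0.0, 'width': 0.9975135927244652}
side {'intrinsics': array([[624.03400866,   0.        , 316.6011817 ],
       [  0.        , 624.03400866, 243.52281992],
       [  0.        ,   0.        ,   1.        ]]), 'R': array([[ 0.92361631, -0.38287345,  0.01846141],
       [-0.16745026, -0.44633154, -0.87906119],
       [ 0.3448091 ,  0.80882389, -0.47635135]]), 't': array([-0.54441226,  0.112822  ,  1.42893141])} [ 0.02901157 -1.31383884  0.78990146]
top {'intrinsics': array([[480.39707447,   0.        , 323.54564731],
       [  0.        , 480.39707447, 241.08915435],
       [  0.        ,   0.        ,   1.        ]]), 'R': array([[-0.02450552, -0.99964691, -0.01027315],
       [-0.98285768,  0.02596974, -0.18252766],
       [ 0.18273001,  0.0056241 , -0.98314705]]), 't': array([-0.03713757,  0.54489375,  1.37933661])} [ 0.28259675 -0.05903274  1.45516738]
```

View pics/top0.png

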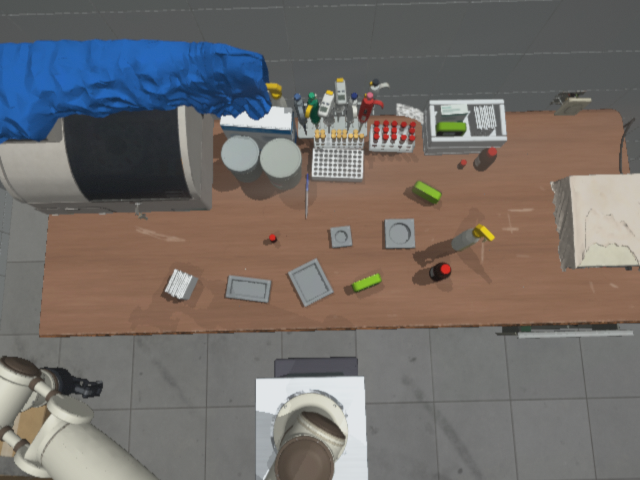

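View pics/side0.png

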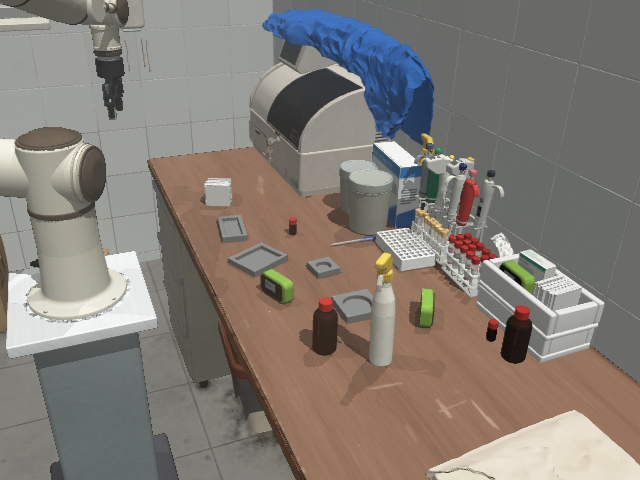

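The top view shows the kit: pouches at (181,285), vial (272,239), meter (367,283) and bottle (440,271). The holders are meter (248,289), pouches (311,282), vial (341,237) and bottle (400,234). The spray is at (470,237) and the pen at (307,197). The side view shows the same things unobstructed.

```bash
cat > h.py <<'E'
import cv2,numpy as np
from workcell import manip
C={n:manip.get_calibration(n) for n in("side","top")}
def ray(n,p):
    c=C[n]; d=np.array(c["R"]).T@np.linalg.solve(np.array(c["intrinsics"]),[p[0],p[1],1.]); return -np.array(c["R"]).T@np.array(c["t"]),d
def plane(n,p,z):
    o,d=ray(n,p); return o+d*(z-o[2])/d[2]
def tri(a,b):  # top px, side px -> point, gap
    o1,d1=ray("top",a);o2,d2=ray("side",b)
    s=np.linalg.lstsq(np.c_[d1,-d2],o2-o1,rcond=None)[0]; p,q=o1+s[0]*d1,o2+s[1]*d2
    return (p+q)/2,np.linalg.norm(p-q)
def proj(n,X):
    c=C[n]; v=np.array(c["intrinsics"])@(np.array(c["R"])@X+np.array(c["t"])); return v[:2]/v[2]
def masks(im):
    h,s,v=[x.astype(int) for x in cv2.split(cv2.cvtColor(im,cv2.COLOR_BGR2HSV))]
    return dict(red=((h<8)|(h>172))&(s>170)&(v>110),green=(h>30)&(h<50)&(s>120)&(v>60),white=(s<40)&(v>170),grey=(s<45)&(v>70)&(v<170))
def blobs(m,lo):
    cs,_=cv2.findContours(m.astype(np.uint8),cv2.RETR_EXTERNAL,cv2.CHAIN_APPROX_NONE)
    return [c for c in cs if cv2.contourArea(c)>lo]
E
python3 - <<'E'
from h import *
for n,roi in (("top",(150,230,500,310)),("side",(190,170,450,365))):
    im=cv2.imread(f"pics/{n}0.png"); D=np.load(f"pics/{n}0.npy"); x0,y0,x1,y1=roi
    M=masks(im)
    for k,m in M.items():
        w=np.zeros_like(m); w[y0:y1,x0:x1]=m[y0:y1,x0:x1]
        for c in blobs(w,15):
            mo=cv2.moments(c); p=(mo['m10']/mo['m00'],mo['m01']/mo['m00'])
            u,v=map(int,map(round,p)); o,d=ray(n,p); X=np.array(C[n]["R"]).T@(D[v,u]*np.linalg.solve(C[n]["intrinsics"],[*p,1])-C[n]["t"])
            print(n,k,cv2.contourArea(c),np.round(p,1),cv2.boundingRect(c),"depthpt",X.round(3))
for n,(x,y,w,h),f in(("top",(150,220,340,90),2.35),("side",(190,170,240,200),3)):
    im=cv2.imread(f"pics/{n}0.png")[y:y+h,x:x+w]; cv2.imwrite(f"pics/{n}_c.png",cv2.resize(im,None,fx=f,fy=f,interpolation=cv2.INTER_CUBIC))
E
```

```text
top red 66.5 [445.3 268.5] (441, 264, 10, 10) depthpt [ 0.445 -0.39   0.114]
top red 22.0 [271.8 237.2] (269, 234, 7, 7) depthpt [0.56  0.103 0.048]
top green 253.0 [366.3 282.3] (352, 273, 30, 19) depthpt [ 0.417 -0.172  0.057]
top white 399.0 [178.4 283.5] (165, 269, 27, 30) depthpt [0.427 0.373 0.065]
top grey 927.0 [248.1 288.5] (225, 275, 46, 28) depthpt [0.413 0.181 0.003]
top grey 150.0 [188.3 288.8] (164, 274, 34, 26) depthpt [0.412 0.349 0.048]
top grey 1211.5 [310.1 282. ] (288, 258, 46, 49) depthpt [ 0.428 -0.007  0.   ]
top grey 284.5 [463.2 240. ] (451, 230, 28, 21) depthpt [ 0.522 -0.443  0.126]
top grey 511.0 [399.4 238.8] (385, 230, 30, 19) depthpt [ 0.553 -0.284  0.003]
top grey 317.5 [340.6 238.1] (330, 230, 22, 18) depthpt [ 0.56  -0.103  0.004]
side red 95.0 [325.9 303.5] (320, 298, 12, 14) depthpt [ 0.441 -0.399  0.115]
side green 414.0 [426.6 307.7] (419, 289, 15, 38) depthpt [ 0.671 -0.404  0.053]
side green 364.5 [281.7 284.2] (263, 269, 30, 34) depthpt [ 0.417 -0.212  0.054]
side white 528.0 [387.7 313.2] (379, 283, 16, 75) depthpt [ 0.53  -0.483  0.125]
side
[... 557 characters left out ...]
.0 [269.5 285.4] (265, 279, 10, 14) depthpt [ 0.402 -0.172  0.031]
side grey 435.0 [323.2 267. ] (307, 257, 33, 21) depthpt [ 0.566 -0.098  0.004]
side grey 2264.5 [203.3 325.9] (190, 257, 38, 108) depthpt [ 0.358  0.425 -0.474]
side grey 17.5 [447.7 257.1] (444, 253, 6, 11) depthpt [ 0.843 -0.22   0.042]
side grey 38.5 [441.9 263.8] (432, 250, 18, 27) depthpt [ 0.843 -0.201  0.013]
side grey 1103.0 [257.6 258.9] (228, 242, 60, 35) depthpt [ 0.427 -0.003  0.005]
side grey 590.0 [231.9 228.1] (217, 215, 30, 27) depthpt [0.414 0.187 0.003]
side grey 491.0 [217.6 195.1] (204, 184, 28, 22) depthpt [0.417 0.345 0.036]
side grey 6001.0 [377.1 201.3] (276, 170, 174, 101) depthpt [0.766 0.012 0.104]
```

View pics/top_c.png

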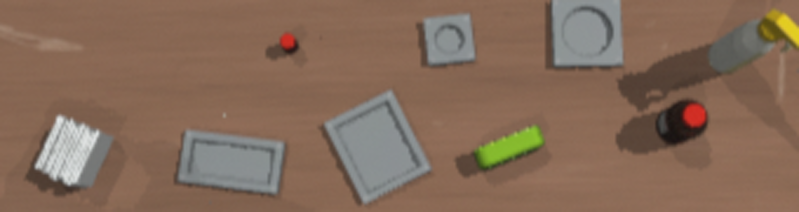

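View pics/side_c.png

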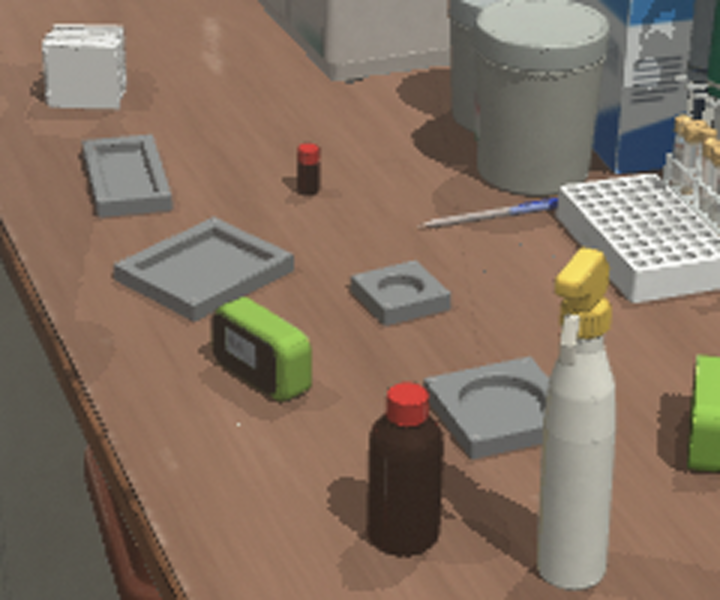

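The crops confirm each identity: every recess shape is clear, the meter's long axis runs slightly diagonal in the top view, and the pouches' 57 mm side runs roughly left-right. Next I'll measure precise poses.

```bash
cat > meas.py <<'E'
from h import *
import sys
def run(tim,tD,sim=None):
    M=masks(tim)
    def rect(pts,z,name):
        P=np.array([plane("top",p,z)[:2] for p in pts])*1000
        (c,s,a)=cv2.minAreaRect(P.astype(np.float32)); 
        b=cv2.boxPoints((c,s,a)); e=[b[1]-b[0],b[2]-b[1]]; L=max(e,key=np.linalg.norm)
        print(name,"c",np.round(c,1),"size",np.round(sorted(s),1),"long-axis deg",round(np.degrees(np.arctan2(L[1],L[0]))%180,1))
    def pick(m,roi):
        x,y,w,h=roi; q=np.zeros_like(m); q[y:y+h,x:x+w]=m[y:y+h,x:x+w]
        return max(blobs(q,5),key=cv2.contourArea)[:,0,:].astype(float)
    for nm,roi,k,z in (("h_meter",(220,268,55,38),"grey",.015),("h_pouch",(284,255,52,56),"grey",.015),("h_vial",(325,222,30,30),"grey",.015),("h_bottle",(380,214,38,40),"grey",.015),("meter",(345,268,45,30),"green",.052),("pouches_top",(160,264,36,40),"white",.066),("bottlecap",(436,258,20,20),"red",.116),("vialcap",(264,230,14,14),"red",.045)):
        try: rect(pick(M[k],roi),z,nm)
        except Exception as e: print(nm,e)
    # depth check of pouches, meter: points above a height
    v,u=np.mgrid[0:480,0:640]; c=C["top"]
    X=(np.stack([u,v,np.ones_like(u)],-1)@np.linalg.inv(c["intrinsics"]).T*tD[...,None]-c["t"])@np.array(c["R"])
    for nm,(x,y,w,h),lo,hi in (("pouch d",(155,260,50,45),.045,.09),("meter d",(345,265,45,35),.035,.08),("h_bot d",(380,214,38,40),.008,.03),("h_vial d",(325,222,30,30),.008,.03),("h_met d",(220,268,55,38),.008,.03),("h_pou d",(284,255,52,56),.008,.03),("bottle d",(425,255,36,32),.105,.13)):
        P=X[y:y+h,x:x+w].reshape(-1,3); P=P[(P[:,2]>lo)&(P[:,2]<hi)]
        if len(P)<5: print(nm,len(P)); continue
        r=cv2.minAreaRect((P[:,:2]*1000).astype(np.float32)); print(nm,np.round(r[0],1),np.round(r[1],1),round(r[2],1),"z",np.percentile(P[:,2],[10,50,90]).round(4))
if __name__=="__main__":
    run(cv2.imread("pics/top0.png"),np.load("pics/top0.npy"))
    for nm,a,b in (("bottlecap",(445.3,268.5),(325.9,302.5)),("vialcap",(271.8,237.2),(190+309/3,170+152/3)),("h_pouch",(310.1,282),(257.6,258.9)),("h_vial",(340.6,237.5),(323.2,266)),("h_meter",(248.1,288.5),(231.9,228.1)),("pouchtop",(178.4,283.5),(218.9,181.5)),
      ("meter top end a",(352.5+.5,290),(190+235/3,170+305/3)),):
        p,g=tri(a,b); print("tri",nm,(p*1000).round(1),"gap",round(g*1000,1))
E
python3 meas.py
```

```text
h_meter c [411.8 179.3] size [ 68.5 130.6] long-axis deg 81.2
h_pouch c [427.   -7.6] size [ 97.6 116.6] long-axis deg 25.7
h_vial c [ 563.5 -103.5] size [62.6 64.3] long-axis deg 4.7
h_bottle c [ 568.  -282.1] size [90.4 91.5] long-axis deg 88.5
meter c [ 417.6 -173.3] size [28.6 87.8] long-axis deg 110.3
pouches_top c [426.3 374. ] size [56.  73.5] long-axis deg 157.0
bottlecap c [ 444.5 -390.6] size [25.1 25.7] long-axis deg 176.0
vialcap c [560.9 103.6] size [16.5 17.3] long-axis deg 115.7
pouch d [424.6 374.4] [60.7 74.7] 67.1 z [0.0577 0.0639 0.0683]
meter d [ 416.4 -174.5] [28.  87.1] 20.2 z [0.0473 0.0526 0.057 ]
h_bot d [ 572.9 -273.1] [107.4 115. ] 6.3 z [0.0094 0.0138 0.0183]
h_vial d [ 563.4 -103.5] [62.  60.5] 4.6 z [0.0102 0.0145 0.0187]
h_met d [404.1 181.6] [130.4  80.6] 81.8 z [0.009  0.0139 0.0184]
h_pou d [432.4  -4.5] [149.7  98.9] 24.4 z [0.009  0.014  0.0182]
bottle d [ 443.1 -388.9] [24.8 26.8] 25.0 z [0.1097 0.1149 0.1178]
tri bottlecap [ 444.8 -391.1  111.8] gap 0.3
tri vialcap [562.3 104.2  38.6] gap 0.8
tri h_pouch [426.7  -6.9   6.8] gap 1.2
tri h_vial [ 562.3 -103.7   10.7] gap 2.9
tri h_meter [412.3 180.4   6.4] gap 0.2
tri pouchtop [428.1 372.9  66.1] gap 2.8
tri meter top end a [ 404.  -135.5   45.4] gap 14.9
```

Emit:
{"op": "arm_command", "data": {
  "targets": [
    [[80, -57, 0], [0, 0, -5], 85],
    [[130, -92, 0], [0, 0, -5], 85],
    [[180, -127, 0], [0, 0, -5], 85],
    [[225, -158, 0], [0, 0, -5], 85],
    [[245, -172, 0], [0, 0, -5], 85],
    [[245, -172, 0], [0, 0, -5], 85],
    [[245, -172, -50], [0, 0, -5], 85],
    [[245, -172, -100], [0, 0, -5], 85],
    [[245, -172, -130], [0, 0, -5], 85],
    [[245, -172, -130], [0, 0, -5], 85]
  ],
  "newtons": 40
}}

```text
t: 1.35
eef_pos: [0.4227, 0.3733, 0.1153]
orientation: [-3.136, -0.005, 2.736]
force: [-0.0, 0.3, -0.2]
width: 0.995
grip_force: 0.0
```

Emit:
{"op": "arm_command", "data": {
  "targets": [
    [[2, 0, -30], [0, 0, 0], 85],
    [[2, 0, -60], [0, 0, 0], 85],
    [[2, 0, -78], [0, 0, 0], 85],
    [[2, 0, -78], [0, 0, 0], 85],
    [[2, 0, -78], [0, 0, 0], 0],
    [[2, 0, -78], [0, 0, 0], 0],
    [[2, 0, -78], [0, 0, 0], 0],
    [[2, 0, -78], [0, 0, 0], 0],
    [[2, 0, -78], [0, 0, 0], 0],
    [[2, 0, -78], [0, 0, 0], 0]
  ]
}}

```text
t: 2.6
eef_pos: [0.4291, 0.3746, 0.0421]
orientation: [3.139, 0.002, 2.735]
force: [-0.2, 0.2, 5.8]
width: 0.677
grip_force: 44.0
```

Emit:
{"op": "arm_command", "data": {
  "targets": [
    [[0, 0, 25], [0, 0, 0], 0],
    [[0, 0, 60], [0, 0, 0], 0],
    [[0, -25, 70], [0, 0, 5], 0],
    [[0, -65, 70], [0, 0, 12], 0],
    [[0, -110, 70], [0, 0, 20], 0],
    [[0, -155, 70], [0, 0, 28], 0],
    [[0, -200, 70], [0, 0, 35], 0],
    [[0, -245, 70], [0, 0, 41], 0],
    [[1, -290, 70], [0, 0, 46], 0],
    [[1, -330, 70], [0, 0, 48.5], 0],
    [[1, -362, 70], [0, 0, 48.5], 0],
    [[1, -380, 70], [0, 0, 48.5], 0],
    [[1, -380, 60], [0, 0, 48.5], 0],
    [[1, -380, 40], [0, 0, 48.5], 0],
    [[1, -380, 25], [0, 0, 48.5], 0],
    [[1, -380, 25], [0, 0, 48.5], 0]
  ]
}}

```text
t: 4.6
eef_pos: [0.4274, -0.0052, 0.0638]
orientation: [3.139, -0.003, -2.701]
force: [-0.5, -1.0, -0.4]
width: 0.674
grip_force: 43.3
```

Run:
```python
from h import *
s=manip.read_state();print(s["eef_pos"],s["orientation"],s["qpos"].round(2))
o=[]
for n,(x,y,w,h) in(("top",(240,220,160,100)),("side",(190,180,160,120))):
    im,d=manip.get_image(n); o.append(cv2.resize(im[y:y+h,x:x+w],(400,int(400*h/w)),interpolation=cv2.INTER_CUBIC))
H=max(i.shape[0] for i in o); cv2.imwrite("pics/p1.png",np.hstack([cv2.copyMakeBorder(i,0,H-i.shape[0],0,0,0) for i in o]))
```

```text
[ 0.42736989 -0.00517601  0.06378035] [ 3.13900448e+00 -2.63215398e-03 -2.70139119e+00] [-0.3   0.02  2.14  0.    0.98 -2.31]
```

View pics/p1.png

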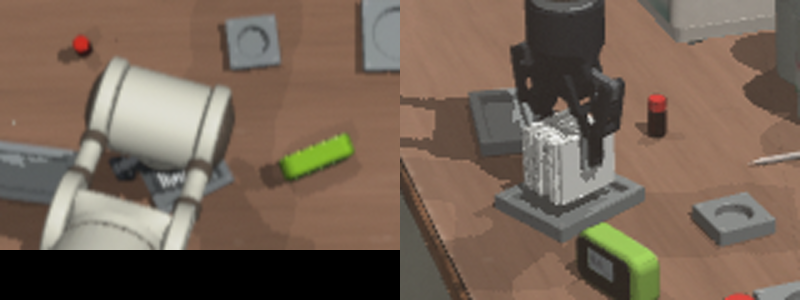

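The bundle hangs squarely over its holder, with its side-view base near (570,195) in the composite, so I'll lower it and release.

Emit:
{"op": "arm_command", "data": {
  "targets": [
    [[1, -1, -7], [0, 0, 0], 0],
    [[1, -1, -13], [0, 0, 0], 0],
    [[1, -1, -17], [0, 0, 0], 0],
    [[1, -1, -18], [0, 0, 0], 0],
    [[1, -1, -18], [0, 0, 0], 0]
  ]
}}

```text
t: 5.32
eef_pos: [0.4299, -0.0072, 0.0473]
orientation: [-3.141, 0.0, -2.702]
force: [-0.1, 0.1, -0.9]
width: 0.672
grip_force: 43.3
```

Emit:
{"op": "arm_command", "data": {
  "targets": [
    [[0, 0, -1], [0, 0, 0], 0],
    [[0, 0, -1], [0, 0, 0], 85],
    [[0, 0, -1], [0, 0, 0], 85],
    [[0, 0, -1], [0, 0, 0], 85],
    [[0, 0, -1], [0, 0, 0], 85],
    [[0, 0, 30], [0, 0, 0], 85],
    [[0, 0, 70], [0, 0, 0], 85],
    [[0, 0, 100], [0, 0, 0], 85],
    [[0, -40, 100], [0, 0, -10], 85],
    [[0, -80, 100], [0, 0, -20], 85],
    [[0, -120, 100], [0, 0, -30], 85],
    [[-13, -167, 100], [0, 0, -40], 85],
    [[-13, -167, 100], [0, 0, -50], 85],
    [[-13, -167, 100], [0, 0, -60], 85],
    [[-13, -167, 100], [0, 0, -70], 85],
    [[-13, -167, 100], [0, 0, -80], 85],
    [[-13, -167, 100], [0, 0, -90], 85],
    [[-13, -167, 100], [0, 0, -95], 85],
    [[-13, -167, 100], [0, 0, -95], 85]
  ]
}}

```text
t: 7.7
eef_pos: [0.4167, -0.1741, 0.1472]
orientation: [-3.141, -0.0, 1.924]
force: [0.7, 1.1, -0.9]
width: 0.993
grip_force: 0.0
```

Run:
```python
from h import *
o=[]
for n,(x,y,w,h) in(("top",(240,220,160,100)),("side",(190,180,160,120))):
    im,d=manip.get_image(n); o.append(cv2.resize(im[y:y+h,x:x+w],(400,int(400*h/w)),interpolation=cv2.INTER_CUBIC))
H=max(i.shape[0] for i in o); cv2.imwrite("pics/p2.png",np.hstack([cv2.copyMakeBorder(i,0,H-i.shape[0],0,0,0) for i in o]))
```

```text
(no output)
```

View pics/p2.png

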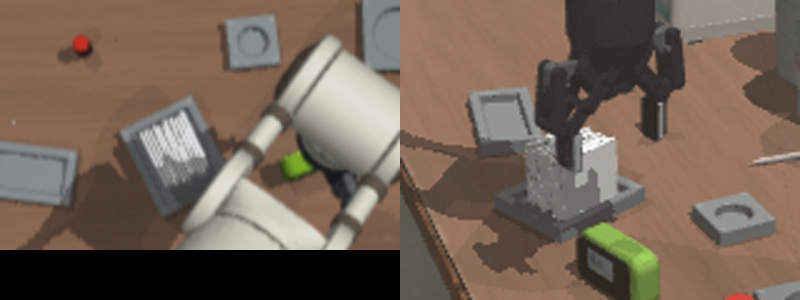

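The bundle stands in its recess at composite (170,150), with the gripper now above the meter.

Emit:
{"op": "arm_command", "data": {
  "targets": [
    [[0, 0, -50], [0, 0, 0], 65],
    [[0, 0, -90], [0, 0, 0], 65],
    [[0, 0, -110], [0, 0, 0], 65],
    [[0, 0, -111], [0, 0, 0], 65],
    [[0, 0, -111], [0, 0, 0], 10],
    [[0, 0, -111], [0, 0, 0], 0],
    [[0, 0, -111], [0, 0, 0], 0],
    [[0, 0, -111], [0, 0, 0], 0],
    [[0, 0, -111], [0, 0, 0], 0],
    [[0, 0, -111], [0, 0, 0], 0],
    [[0, 0, -111], [0, 0, 0], 0]
  ]
}}

```text
t: 9.18
eef_pos: [0.4178, -0.1749, 0.0377]
orientation: [3.14, 0.002, 1.923]
force: [-0.5, 0.1, 6.7]
width: 0.298
grip_force: 40.3
```

Emit:
{"op": "arm_command", "data": {
  "targets": [
    [[0, 0, 25], [0, 0, 0], 0],
    [[0, 0, 65], [0, 0, 0], 0],
    [[0, 0, 105], [0, 0, 0], 0],
    [[0, 15, 120], [0, 0, 0], 0],
    [[0, 50, 120], [0, 0, -4], 0],
    [[0, 95, 120], [0, 0, -9], 0],
    [[0, 140, 120], [0, 0, -15], 0],
    [[0, 185, 120], [0, 0, -21], 0],
    [[-3, 230, 120], [0, 0, -27], 0],
    [[-6, 275, 120], [0, 0, -29], 0],
    [[-6, 315, 120], [0, 0, -29], 0],
    [[-6, 342, 115], [0, 0, -29], 0],
    [[-6, 354, 95], [0, 0, -29], 0],
    [[-6, 354, 60], [0, 0, -29], 0],
    [[-6, 354, 35], [0, 0, -29], 0],
    [[-6, 354, 25], [0, 0, -29], 0],
    [[-6, 354, 25], [0, 0, -29], 0]
  ]
}}

```text
t: 11.3
eef_pos: [0.4097, 0.18, 0.0606]
orientation: [-3.14, 0.001, 1.417]
force: [1.0, 0.3, -0.3]
width: 0.303
grip_force: 39.4
```

Run:
```python
from h import *
s=manip.read_state();print(s["eef_pos"],s["orientation"],s["qpos"].round(2))
o=[]
for n,(x,y,w,h) in(("top",(180,220,160,100)),("side",(170,150,160,120))):
    im,d=manip.get_image(n); o.append(cv2.resize(im[y:y+h,x:x+w],(400,int(400*h/w)),interpolation=cv2.INTER_CUBIC))
H=max(i.shape[0] for i in o); cv2.imwrite("pics/p3.png",np.hstack([cv2.copyMakeBorder(i,0,H-i.shape[0],0,0,0) for i in o]))
```

```text
[0.40972673 0.17998583 0.06058141] [-3.13952849e+00  5.40881403e-04  1.41699432e+00] [0.14 0.08 2.09 0.   0.97 0.3 ]
```

View pics/p3.png

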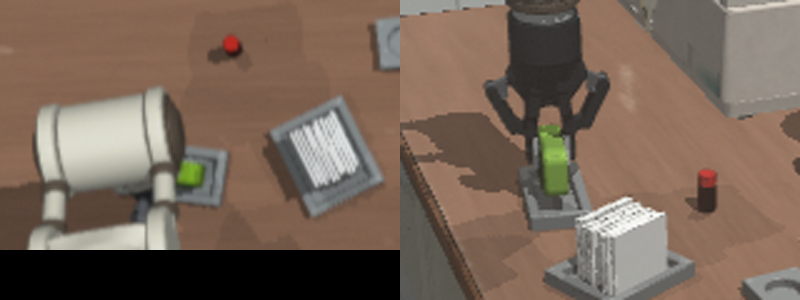

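The meter hangs in line with its recess at composite side (555,165), and the pouches are seated at (325,150).

Emit:
{"op": "arm_command", "data": {
  "targets": [
    [[2, 0, -8], [0, 0, 0], 0],
    [[2, 0, -14], [0, 0, 0], 0],
    [[2, 0, -18], [0, 0, 0], 0],
    [[2, 0, -18], [0, 0, 0], 0],
    [[2, 0, -19], [0, 0, 0], 0],
    [[2, 0, -19], [0, 0, 0], 60],
    [[2, 0, -19], [0, 0, 0], 60],
    [[2, 0, -19], [0, 0, 0], 60],
    [[2, 0, -19], [0, 0, 0], 60],
    [[2, 0, 15], [0, 0, 0], 60],
    [[2, 0, 55], [0, 0, 0], 60],
    [[2, 0, 80], [0, 0, 0], 60],
    [[52, -25, 80], [0, 0, 0], 60],
    [[102, -51, 80], [0, 0, 0], 60],
    [[151, -77, 80], [0, 0, 0], 60],
    [[151, -77, 80], [0, 0, 0], 60],
    [[151, -77, 80], [0, 0, 0], 60]
  ]
}}

```text
t: 13.52
eef_pos: [0.5611, 0.103, 0.1408]
orientation: [-3.14, -0.0, 1.417]
force: [-0.1, 0.2, -0.3]
width: 0.702
grip_force: 0.0
```

Run:
```python
from h import *
o=[]
for n,(x,y,w,h) in(("top",(180,220,160,100)),("side",(170,150,160,120))):
    im,d=manip.get_image(n); o.append(cv2.resize(im[y:y+h,x:x+w],(400,int(400*h/w)),interpolation=cv2.INTER_CUBIC))
H=max(i.shape[0] for i in o); cv2.imwrite("pics/p4.png",np.hstack([cv2.copyMakeBorder(i,0,H-i.shape[0],0,0,0) for i in o]))
```

```text
(no output)
```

View pics/p4.png

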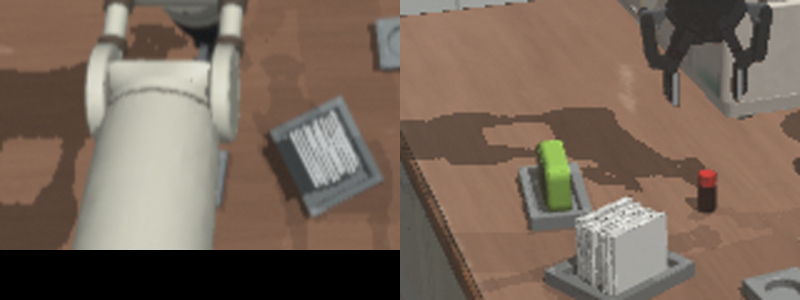

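The meter stands in its holder at composite (555,175). Next is the vial.

Emit:
{"op": "arm_command", "data": {
  "targets": [
    [[0, 0, -45], [0, 0, 0], 60],
    [[0, 0, -85], [0, 0, 0], 60],
    [[0, 0, -105], [0, 0, 0], 60],
    [[0, 0, -108], [0, 0, 0], 60],
    [[0, 0, -108], [0, 0, 0], 10],
    [[0, 0, -108], [0, 0, 0], 0],
    [[0, 0, -108], [0, 0, 0], 0],
    [[0, 0, -108], [0, 0, 0], 0],
    [[0, 0, -108], [0, 0, 0], 0],
    [[0, 0, -108], [0, 0, 0], 0],
    [[0, 0, -108], [0, 0, 0], 0]
  ],
  "newtons": 25
}}

```text
t: 15.0
eef_pos: [0.5631, 0.1028, 0.035]
orientation: [3.139, -0.0, 1.417]
force: [-0.3, 0.9, 5.8]
width: 0.232
grip_force: 25.6
```

Emit:
{"op": "arm_command", "data": {
  "targets": [
    [[0, 0, 25], [0, 0, 0], 0],
    [[0, 0, 60], [0, 0, 0], 0],
    [[0, -25, 65], [0, 0, 0], 0],
    [[0, -65, 65], [0, 0, 0], 0],
    [[0, -110, 65], [0, 0, 0], 0],
    [[1, -155, 65], [0, 0, 0], 0],
    [[1, -190, 65], [0, 0, 0], 0],
    [[1, -206, 60], [0, 0, 0], 0],
    [[1, -206, 45], [0, 0, 0], 0],
    [[1, -206, 28], [0, 0, 0], 0],
    [[1, -206, 23], [0, 0, 0], 0],
    [[1, -206, 23], [0, 0, 0], 0]
  ]
}}

```text
t: 16.5
eef_pos: [0.5623, -0.1021, 0.0554]
orientation: [-3.14, -0.001, 1.418]
force: [0.7, -0.6, -0.3]
width: 0.231
grip_force: 25.1
```

Run:
```python
from h import *
s=manip.read_state();print(s["eef_pos"],s["orientation"],s["qpos"].round(2))
o=[]
for n,(x,y,w,h) in(("side",(250,180,160,120)),):
    im,d=manip.get_image(n); cv2.imwrite("pics/p5.png",cv2.resize(im[y:y+h,x:x+w],(560,420),interpolation=cv2.INTER_CUBIC))
```

```text
[ 0.5622955  -0.10214679  0.05539095] [-3.13993817e+00 -5.29545403e-04  1.41785908e+00] [-0.39  0.38  1.74  0.    1.02 -0.24]
```

View pics/p5.png

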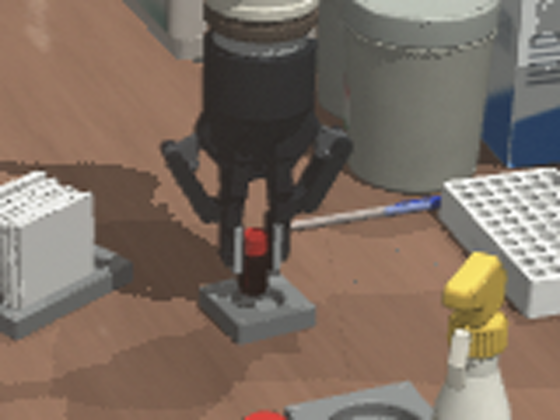

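The vial hangs over its recess at (255,270), so I'll lower and release it, then head for the bottle.

Emit:
{"op": "arm_command", "data": {
  "targets": [
    [[1, -1, -7], [0, 0, 0], 0],
    [[1, -1, -12], [0, 0, 0], 0],
    [[1, -1, -15.5], [0, 0, 0], 0],
    [[1, -1, -16], [0, 0, 0], 0],
    [[1, -1, -16], [0, 0, 0], 0],
    [[1, -1, -16], [0, 0, 0], 50],
    [[1, -1, -16], [0, 0, 0], 50],
    [[1, -1, -16], [0, 0, 0], 50],
    [[1, -1, -16], [0, 0, 0], 50],
    [[1, -1, 20], [0, 0, 0], 50],
    [[1, -1, 65], [0, 0, 0], 85],
    [[1, -1, 110], [0, 0, 0], 85],
    [[1, -1, 120], [0, 0, 0], 85]
  ]
}}

```text
t: 18.18
eef_pos: [0.5658, -0.105, 0.1804]
orientation: [3.135, 0.002, 1.417]
force: [1.1, -1.0, -1.2]
width: 0.994
grip_force: 0.0
```

Emit:
{"op": "arm_command", "data": {
  "targets": [
    [[-20, -45, 0], [0, 0, 10], 85],
    [[-40, -95, 0], [0, 0, 20], 85],
    [[-60, -145, 0], [0, 0, 30], 85],
    [[-80, -195, 0], [0, 0, 40], 85],
    [[-100, -240, 0], [0, 0, 50], 85],
    [[-119, -287, 0], [0, 0, 59], 85],
    [[-119, -287, 0], [0, 0, 59], 85],
    [[-119, -287, 0], [0, 0, 59], 85]
  ]
}}

```text
t: 19.18
eef_pos: [0.4445, -0.3903, 0.1752]
orientation: [3.141, -0.002, 2.445]
force: [0.8, 0.2, -0.3]
width: 0.993
grip_force: 0.0
```

Run:
```python
from h import *
s=manip.read_state();print(s["eef_pos"],s["orientation"],s["qpos"].round(2))
im,d=manip.get_image("side"); cv2.imwrite("pics/p6.png",cv2.resize(im[190:370,250:450],(666,600),interpolation=cv2.INTER_CUBIC))
```

```text
[ 0.44452454 -0.39034796  0.17522539] [ 3.14069933e+00 -2.01395236e-03  2.44521313e+00] [-0.92  0.27  1.62  0.    1.26 -1.8 ]
```

View pics/p6.png

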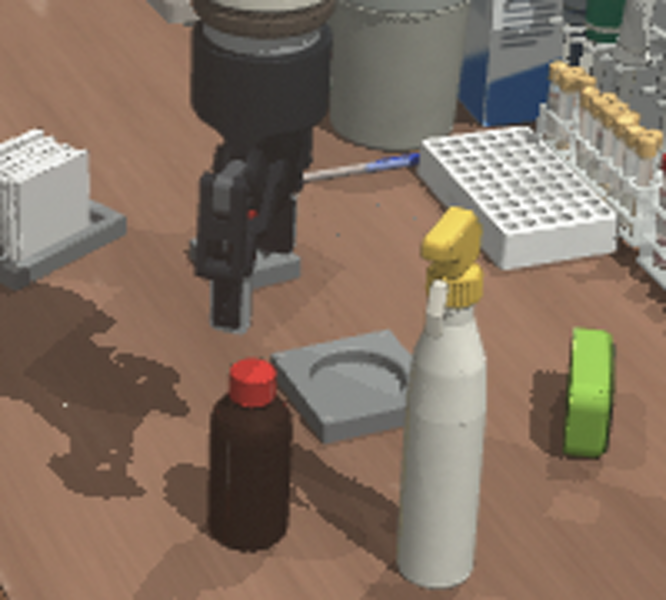

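The gripper is above the bottle cap at (252,380) and clear of the spray at (440,400), so I'll descend.

Emit:
{"op": "arm_command", "data": {
  "targets": [
    [[0, 0, -35], [0, 0, 0], 85],
    [[0, 0, -65], [0, 0, 0], 85],
    [[0, 0, -90], [0, 0, 0], 85],
    [[0, 0, -103], [0, 0, 0], 85],
    [[0, 0, -108], [0, 0, 0], 85],
    [[0, 0, -108], [0, 0, 0], 85],
    [[0, 0, -108], [0, 0, 0], 0],
    [[0, 0, -108], [0, 0, 0], 0],
    [[0, 0, -108], [0, 0, 0], 0],
    [[0, 0, -108], [0, 0, 0], 0],
    [[0, 0, -108], [0, 0, 0], 0],
    [[0, 0, -108], [0, 0, 0], 0]
  ],
  "newtons": 50
}}

```text
t: 20.72
eef_pos: [0.4453, -0.3917, 0.0693]
orientation: [-3.141, 0.002, 2.447]
force: [0.8, 2.3, 5.5]
width: 0.56
grip_force: 51.7
```

Emit:
{"op": "arm_command", "data": {
  "targets": [
    [[0, 0, 20], [0, 0, 0], 0],
    [[0, 0, 45], [0, 0, 0], 0],
    [[0, 10, 60], [0, 0, 0], 0],
    [[20, 30, 60], [0, 0, 0], 0],
    [[50, 55, 60], [0, 0, 0], 0],
    [[80, 78, 60], [0, 0, 0], 0],
    [[105, 97, 60], [0, 0, 0], 0],
    [[123, 109, 58], [0, 0, 0], 0],
    [[123, 109, 45], [0, 0, 0], 0],
    [[123, 109, 30], [0, 0, 0], 0],
    [[123, 109, 22], [0, 0, 0], 0],
    [[123, 109, 22], [0, 0, 0], 0],
    [[123, 109, 22], [0, 0, 0], 0]
  ]
}}

```text
t: 22.35
eef_pos: [0.5678, -0.2827, 0.0907]
orientation: [-3.142, 0.001, 2.446]
force: [0.2, -0.1, -0.8]
width: 0.552
grip_force: 51.7
```

Run:
```python
from h import *
s=manip.read_state();print(s["eef_pos"],s["orientation"],s["qpos"].round(2))
im,d=manip.get_image("side"); cv2.imwrite("pics/p7.png",cv2.resize(im[190:370,250:450],(666,600),interpolation=cv2.INTER_CUBIC))
```

```text
[ 0.56778383 -0.28268476  0.09066411] [-3.14157362e+00  6.25850747e-04  2.44595821e+00] [-0.65  0.47  1.54 -0.    1.13 -1.53]
```

View pics/p7.png

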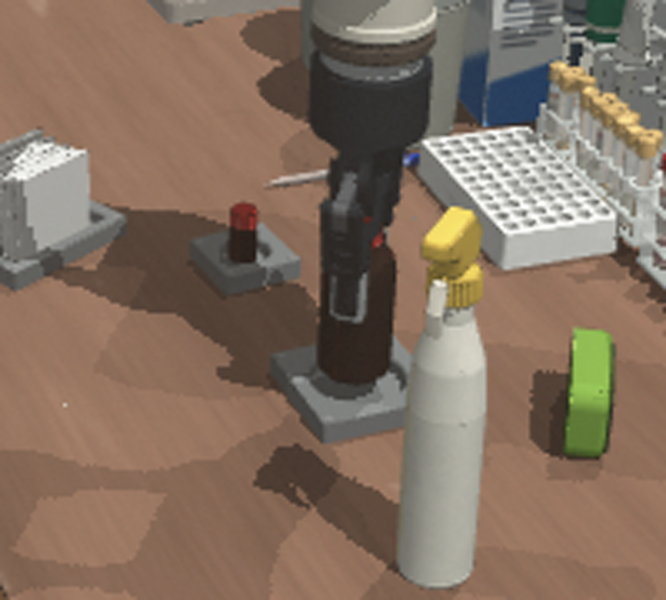

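The vial is seated at (243,245), and the bottle is centred above its recess at (355,365). I'll lower it, release it and retreat.

Emit:
{"op": "arm_command", "data": {
  "targets": [
    [[0, 0, -7], [0, 0, 0], 0],
    [[0, 0, -12], [0, 0, 0], 0],
    [[0, 0, -15], [0, 0, 0], 0],
    [[0, 0, -17], [0, 0, 0], 0],
    [[0, 0, -17], [0, 0, 0], 0],
    [[0, 0, -17], [0, 0, 0], 0],
    [[0, 0, -17], [0, 0, 0], 85],
    [[0, 0, -17], [0, 0, 0], 85],
    [[0, 0, -17], [0, 0, 0], 85],
    [[0, 0, -17], [0, 0, 0], 85],
    [[0, 0, 10], [0, 0, 0], 85],
    [[0, 0, 50], [0, 0, 0], 85],
    [[0, 0, 100], [0, 0, 0], 85],
    [[0, 0, 130], [0, 0, 0], 85],
    [[-50, 0, 140], [0, 0, 0], 85],
    [[-100, 0, 140], [0, 0, 0], 85],
    [[-150, 0, 140], [0, 0, 0], 85],
    [[-200, 0, 140], [0, 0, 0], 85],
    [[-200, 0, 140], [0, 0, 0], 85]
  ]
}}

```text
t: 24.78
eef_pos: [0.3655, -0.2818, 0.2298]
orientation: [-3.141, -0.001, 2.444]
force: [1.5, 0.6, -0.7]
width: 0.996
grip_force: 0.0
```

Run:
```python
from h import *
s=manip.read_state();print(s["eef_pos"],s["t"])
ti,tD=manip.get_image("top"); si,d=manip.get_image("side")
v,u=np.mgrid[0:480,0:640]
def cloud(n,D):
    c=C[n]; return (np.stack([u,v,np.ones_like(u)],-1)@np.linalg.inv(c["intrinsics"]).T*D[...,None]-c["t"])@np.array(c["R"])
for n,im,D in(("top",ti,tD),("side",si,d)):
    X=cloud(n,D); M=masks(im)
    for nm,(x,y),r,k in(("bottle",(.568,-.2825),.05,"red"),("vial",(.5635,-.1035),.035,"red"),("meter",(.412,.1795),.07,"green"),("pouches",(.427,-.0075),.06,"white")):
        m=M[k]&(np.hypot(X[...,0]-x,X[...,1]-y)<r)&(X[...,2]>.03); P=X[m]
        if len(P)<5: print(n,nm,len(P)); continue
        R=cv2.minAreaRect((P[:,:2]*1000).astype(np.float32)); print(n,nm,len(P),np.round(R[0],1),np.round(R[1],1),round(R[2],1),"z",np.percentile(P[:,2],[50,90,98]).round(4))
cv2.imwrite("pics/p8.png",np.hstack([cv2.resize(ti[200:320,200:500],(400,160)),cv2.resize(si[150:370,190:450],(400,338))[:160]]) if 0 else np.vstack([cv2.resize(ti[210:320,220:500],(560,220)),cv2.resize(si[150:370,190:450],(437,370))[:, :437].copy() if 0 else cv2.copyMakeBorder(cv2.resize(si[150:370,190:450],(437,370)),0,0,0,123,0)]))
```

```text
[ 0.3654626  -0.28179815  0.22981201] 24.775
top bottle 69 [ 568.6 -279.8] [29.8 24.7] 25.5 z [0.1195 0.1235 0.1253]
top vial 25 [ 561.8 -103.5] [12. 16.] 89.0 z [0.0507 0.0538 0.0545]
top meter 267 [411.  178.1] [85.6 26.2] 81.7 z [0.0574 0.0619 0.0644]
top pouches 388 [427.   -7.6] [72.  54.4] 25.2 z [0.0689 0.0733 0.0755]
side bottle 64 [ 565.4 -283.1] [27.7 21.9] 79.2 z [0.1204 0.1226 0.1233]
side vial 22 [ 561.9 -104.5] [15.9 14.6] 66.4 z [0.0499 0.0516 0.0523]
side meter 201 [410.2 174.6] [90.1 23.9] 80.8 z [0.0565 0.0609 0.0624]
side pouches 176 [427.7  -9.1] [81.1 63.9] 25.0 z [0.0696 0.0729 0.0743]
```

View pics/p8.png

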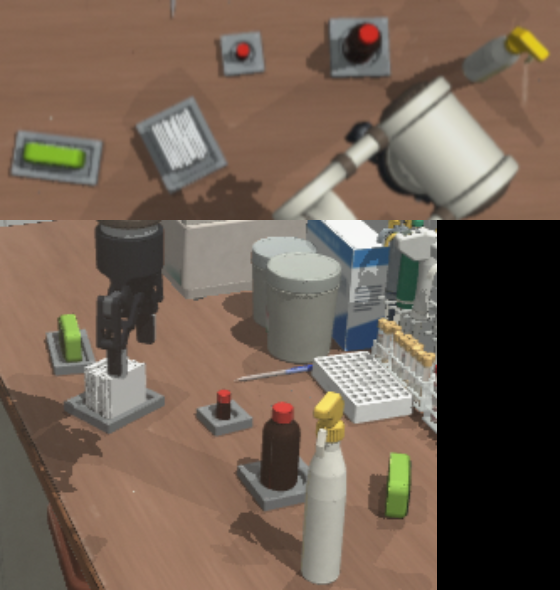

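All four items are seated in their own holders: their tops sit 5 mm higher than on the desk, and their centres are within 3 mm by the top view. The spray and pen are untouched, so I'll hand in.

```bash
python3 -c "
from workcell import manip
print(manip.close_job())"
```

```text
the job is handed in; nothing more can be done
None
```

The job is handed in: the bottle, vial, meter and pouches each stand released in their own matching holder, and the spray bottle and pen were left where they were; no verdict came back at hand-in.

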